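Stack the plinth and hold the drying box open

TASK

Finish the model plinth on its round carrying plate: gently lay the white disc and then the red disc on the grey tier, flat and centred to within about 5 mm. Then lift the lid of the drying box by its handle to 60 degrees (the green mark), within about 5 degrees, and finish while still holding it there with the gripper so that a colleague can set the plate inside; the lid falls shut by itself, so never let it drop. Leave the paint pots, water cup, glue and brush where they are.

Things in the scene. Friction and masses are not known exactly. Their poses are not given: they have to be found in the camera images.
- plate: round brown wooden carrying plate, diameter 130, 8 thick, loose, 0.5 kg, lying on a green cutting mat (3 thick, top at z = 3 mm). Glued to its middle is the grey lowest tier of the plinth: a disc of diameter 72, 14 high, whose top is 22 above the plate's underside. Origin: centre of the plate's underside, z up
- tier_white: white plastic disc, diameter 56, 14 thick, about 60 g, lying flat on the cutting mat. Origin: centre of its underside, z is its axis
- tier_red: red plastic disc, diameter 40, 14 thick, about 35 g, lying flat on the cutting mat. Origin: centre of its underside, z is its axis
- drybox: drying box: blue open box fixed to the bench, 220 deep (x), 280 wide (y), 75 high, with a flat orange lid (220 x 280 x 10, about 0.4 kg) hinged on its far (+x) top edge. On its +y side rises a white angle quadrant with a green tick at 60 degrees and black ticks at 30 and 90. Origin: centre of the underside; x from the handle side to the hinge side, z up
- lid_hinge (a point): middle of the lid's hinge line, which is horizontal, along the box's y axis, 110 behind the box's centre and 80 above the bench. Axes are the box's: x from the handle side to the hinge side, y along the hinge, z up
- lid_handle (a point): centre of the lid's handle: a dark steel round bar, 12 in diameter, 120 long, parallel to the hinge, in the plane of the lid, 270 from the hinge line; shut, it is 80 above the bench and 50 out in front of the box. Bars of the same thickness carry it at both ends, leaving a free gap of 44 between it and the lid's front edge. Axes turn with the lid
- drybox_lid (a joint): angle of the lid, rad: 0 shut (level), grows as it opens; 1.047 is 60 degrees, stop at 1.4. It has no stay and almost no friction: it falls shut by its weight (about 2 N at the handle when shut)
- pot_blue: small paint pot, blue, diameter 32, 45 high, standing on the bench; leave alone. Origin: centre of its underside
- pot_yellow: small paint pot, yellow, diameter 32, 45 high, standing on the bench; leave alone. Origin: centre of its underside
- pot_green: small paint pot, green, diameter 32, 45 high, standing on the bench; leave alone. Origin: centre of its underside
- water_cup: clear plastic water cup, diameter 68 at the rim, 60 high, on the bench; leave alone. Origin: centre of its underside
- glue: white glue bottle with a red cap, diameter 36, 75 high, on the bench; leave alone. Origin: centre of its underside
- brush: thin red-handled paint brush, 175 long, 9 thick, lying on the bench along its x axis; leave alone
Mind the look-alikes: they are no part of the job. There is more than one size of the tier_red; the one meant has the size given above.

How it is judged:
On the way, in this order (a step that is already met when the one before it is completed fails the run):
1. the white disc lies flat and centred on the grey tier, released (horizontal distance between tier_white and plate below 0.006 m and z of tier_white in the frame of plate between 0.018 and 0.026 m and angle between tier_white's own z axis and vertical below 0.06 rad and contact force between the fingers and tier_white below 0.1 N), for 0.2 s.
2. the red disc lies flat and centred on the white one, released (all of step 1 and horizontal distance between tier_red and plate below 0.006 m and z of tier_red in the frame of plate between 0.032 and 0.04 m and angle between tier_red's own z axis and vertical below 0.06 rad and contact force between the fingers and tier_red below 0.1 N), for 0.2 s.
3. the lid is lifted by the gripper past 30 degrees (value of joint drybox_lid above 0.52 rad and contact force between the fingers and drybox_lid above 0.5 N), for 0.1 s.
At the end, for the whole second after the job is handed in: White disc flat on the grey tier, red flat on the white, released, each within 6 mm of the plate centre (8 mm of each other), plate level and still; lid still at 60 degrees +-6, held by the fingers (over 0.5 N), touching no loose thing (all of step 2 and horizontal distance between tier_red and tier_white below 0.008 m and angle between plate's own z axis and vertical below 0.05 rad and linear speed of plate below 0.02 m/s and value of joint drybox_lid between 0.942 and 1.152 rad and not (velocity of joint drybox_lid above 0.1 rad/s) and velocity of joint drybox_lid above -0.1 rad/s and contact force between the fingers and drybox_lid above 0.5 N and contact force between drybox_lid and plate below 0.1 N and contact force between drybox_lid and tier_white below 0.1 N and contact force between drybox_lid and tier_red below 0.1 N and contact force between drybox_lid and pot_blue below 0.1 N and contact force between drybox_lid and pot_yellow below 0.1 N and contact force between drybox_lid and pot_green below 0.1 N and contact force between drybox_lid and water_cup below 0.1 N and contact force between drybox_lid and glue below 0.1 N and contact force between drybox_lid and brush below 0.1 N); the arm keeps its last pose, push and grip.
It fails at once if a bystander is shifted by more than 30 mm (distance of any of pot_blue, pot_yellow, pot_green, water_cup, glue, brush from where it was at the start of the episode above 0.03 m).
It fails at once if the lid is let fall (closing faster than 1.5 rad/s) (velocity of joint drybox_lid below -1.5 rad/s).
It fails at once if a disc is dropped (moving over 0.6 m/s, out of the fingers) ((linear speed of tier_white above 0.6 m/s and contact force between the fingers and tier_white below 0.05 N) or (linear speed of tier_red above 0.6 m/s and contact force between the fingers and tier_red below 0.05 N)).
It also fails if it takes over 61 s, if anything falls off the work surface, if the arm or the gripper's body presses on something with over 40 N, if the wrist force passes 120 N, or if a joint passes its speed limit or range.

ROBOT

A 6-joint arm with a two-finger parallel gripper is mounted at the origin on the work surface. World frame = base frame: x ahead of the robot, y to its left, z up, the work surface at z = 0. Lengths are in m, angles in rad, forces in N, time in s.
With the tool pointing down it reaches from about 0.35 to 0.8 m from the base axis. Payload 7.3 kg.
Tool frame: the origin (TCP) lies between the finger pads; the fingertips stand 25 mm ahead of it and the grasp point (between the pads) lies 6 mm ahead of it (r.tip_extent is the distance from the TCP to the fingertips, in m); z points along the fingers, y is the line along which they close (so a half turn about z gives the same grasp; the last joint's range is limited). The gripper opens to 85 mm and grips with 20 to 120 N. Pads are 22 mm wide; open, the fingers measure 114 mm over their backs; the gripper's body (76 mm by 85 mm) begins 54 mm behind the grasp point. The pads swing forward as they close: fully open they stand 13 mm farther back than shut.
Start: joints at [1.204, 0.342, 1.524, -0, 1.275, -0.146], TCP at [0.115, 0.512, 0.23] pointing down, gripper open.
Joint ranges: [-2.53, 2.53], [-0.77, 2.02], [0.04, 2.7], [-1, 4.14], [0.28, 2.66], [-3.11, 3.11]. Speed limits (rad/s): [2.57, 2.57, 3.14, 3.14, 3.14, 3.14].

INTERFACE

Orientations are given as a unit quaternion [x, y, z, w].
In Python, from workcell import r, command_gripper, optics gives the robot as it stands. The module is installed in compiled form; this text tells all that it offers. Calls block until the motion is done:
- r.reach(position, orientation): joint-space move of the TCP to a pose.
- r.move_straight(position, orientation=None, speed=0.15, max_force=None): straight line of the TCP; orientation=None keeps the orientation; speed is the mean speed in m/s. With max_force (N) it stops when the force on the tool has changed by that much, and returns True; else False.
- r.movej(angles): joint-space move.
- command_gripper(opening, force=None): finger opening in m; force is the grip in N (None keeps the last); returns when the fingers have stopped.
- r.hold(seconds).
- r.solve_ik(position, orientation): joint angles nearest the present ones, or None.
- r.read_state(): the state.
- optics.get_image(name): name is "scene" or "top" or "wrist"; returns (picture, depth): 480x640x3 uint8, red, green, blue; 480x640 float32, m along the optical axis (not along the pixel's ray), 0 where there is no reading.
- optics.camera_model(name): a dict with "K" (3x3 intrinsics, pixels), "R" (3x3) and "t" (3): a world point X has camera coordinates R X + t; the wrist camera has in their place "tool_from_camera" (4x4, takes a point from camera to tool coordinates, whose origin is the TCP and whose axes are the flange's). Camera axes: x right, y down, z forward; pixel columns grow to the right and rows downward; lengths in m; the calibration is good to about 2 mm. A picture is of the moment at which its call begins: read the wrist's pose just before it. camera_model takes no time and is no camera call.
A pose or a line that the arm cannot do raises r.PlanningError and nothing moves.
- r.finish_job(): hands the job in; it is judged then, once.
The state is a dict: "time_s": time; "joint_positions": joint angles; "dq": joint speeds; "tau": joint torques, N m; "eef_pos": TCP position; "eef_rot": TCP orientation; "contact_force": force on the tool from outside, world axes, zero at the start; "torque": the same for the moment, N m; "grip_width": finger opening in m; "grip_force": force on a finger pad.
Only numpy, scipy, OpenCV 4.12 (cv2) and the standard library are available. Lean on these libraries where they do the work, as an engineer would, in place of code of your own. Each camera call takes 0.05 s, during which the arm holds its last target. There are 200 camera calls.

## Working session

There is one attempt and no reset: what is moved stays moved. The work goes in short steps, each a Python script; the robot and the scene stay as the last script left them, time stands still between calls to the robot, and variables do not carry over. Pictures are saved under pics/ and viewed, at most 10 in all, crops included, and the job is handed in when it is done.

```bash
mkdir -p pics; python3 - <<'E'
from workcell import r, optics
import cv2,numpy as np
for n in("top","scene"):
    p,d=optics.get_image(n); cv2.imwrite(f"pics/{n}0.png",p[:,:,::-1]); np.savez(f"{n}0.npz",p=p,d=d)
    m=optics.camera_model(n); print(n,{k:np.round(v,4).tolist() for k,v in m.items()})
s=r.read_state(); print(s["time_s"],s["eef_pos"],s["eef_rot"],s["grip_width"]); print(optics.camera_model("wrist"))
E
```

```text
top {'K': [[518.2644, 0.0, 326.6858], [0.0, 518.2644, 233.1534], [0.0, 0.0, 1.0]], 'R': [[0.0241, -0.9997, 0.0104], [-0.9963, -0.0249, -0.0825], [0.0827, -0.0084, -0.9965]], 't': [0.047, 0.5089, 1.2586]}
scene {'K': [[595.8359, 0.0, 314.376], [0.0, 595.8359, 249.6625], [0.0, 0.0, 1.0]], 'R': [[0.5735, 0.8191, -0.0117], [0.5517, -0.3968, -0.7336], [-0.6055, 0.4143, -0.6795]], 't': [-0.3299, -0.2055, 2.0402]}
0.1 [0.11481202 0.51193326 0.22939343] [ 1.10158147e-01  9.93913838e-01 -6.57209461e-04 -1.81852818e-04] 0.08539714418562579
{'K': array([[339.36687048,   0.        , 323.77735043],
       [  0.        , 339.36687048, 242.58177489],
       [  0.        ,   0.        ,   1.        ]]), 'tool_from_camera': array([[-9.53103976e-04, -9.54099341e-01, -2.99488796e-01,
         7.59323241e-02],
       [ 9.99999476e-01, -1.02106295e-03,  7.04267280e-05,
         2.70019639e-04],
       [-3.72991010e-04, -2.99488572e-01,  9.54099815e-01,
        -1.43493790e-01],
       [ 0.00000000e+00,  0.00000000e+00,  0.00000000e+00,
         1.00000000e+00]])}
```

View pics/top0.png

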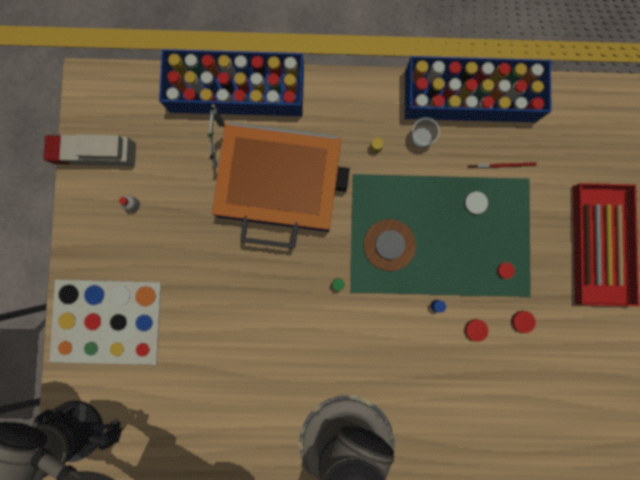

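View pics/scene0.png

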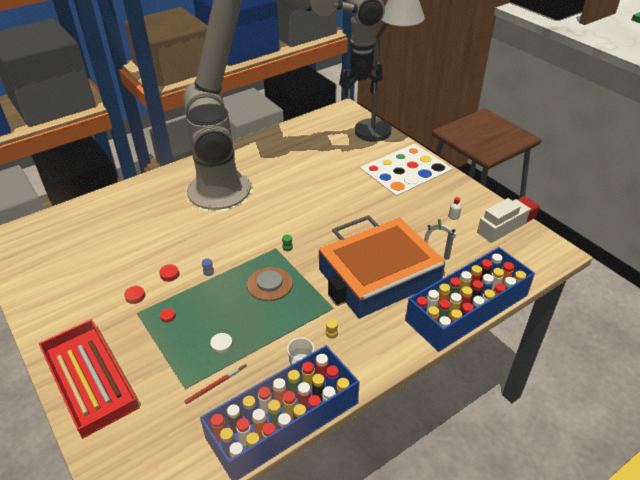

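Top view: the plate with its grey tier is at (390,245) and the white disc at (477,203). The box lid is at (278,177), with its handle bar at about (270,241). There are three red discs: (507,270) on the mat, and (476,330) and (523,322) on the bench. The one on the mat looks smallest, so I'll measure all three and check in a crop.

```bash
cat > h.py <<'E'
import numpy as np,cv2
from workcell import r,optics,command_gripper
from scipy.spatial.transform import Rotation as Ro
def cam(n,st=None):
    m=optics.camera_model(n)
    if n!="wrist":
        return m["K"],m["R"].T,-m["R"].T@m["t"]
    T=m["tool_from_camera"]; q=Ro.from_quat(st["eef_rot"]).as_matrix()
    return m["K"],q@T[:3,:3],q@T[:3,3]+st["eef_pos"]
def ray(c,uv,z):
    K,R,o=c; uv=np.atleast_2d(uv).astype(float)
    d=np.c_[(uv[:,0]-K[0,2])/K[0,0],(uv[:,1]-K[1,2])/K[1,1],np.ones(len(uv))]@R.T
    return (o+d*((z-o[2])/d[:,2])[:,None])[:,:2]
def proj(c,X):
    K,R,o=c; p=(np.atleast_2d(X)-o)@R@K.T; return p[:,:2]/p[:,2:]
def down(yaw): # tool z down; tool y (closing line) at angle yaw in world xy
    y=np.array([np.cos(yaw),np.sin(yaw),0]);z=np.array([0,0,-1.]);x=np.cross(y,z)
    return Ro.from_matrix(np.c_[x,y,z]).as_quat()
def shot(n,name):
    st=r.read_state(); p,d=optics.get_image(n); cv2.imwrite(f"pics/{name}.png",p[:,:,::-1]); return p,d,cam(n,st)
def blobs(m,amin=60):
    cs,_=cv2.findContours(m.astype(np.uint8)*255,cv2.RETR_EXTERNAL,cv2.CHAIN_APPROX_NONE)
    return [c[:,0] for c in cs if cv2.contourArea(c)>amin]
E
python3 - <<'E'
from h import *
p=np.load("top0.npz")["p"];c=cam("top");h=cv2.cvtColor(p,cv2.COLOR_RGB2HSV);H,S,V=[h[...,i].astype(int) for i in range(3)]
print("cam",c[2])
def rep(n,m,z,box,amin=60):
    mm=np.zeros_like(m);u0,v0,u1,v1=box;mm[v0:v1,u0:u1]=m[v0:v1,u0:u1]
    for b in blobs(mm,amin):
        w=ray(c,b,z);(cx,cy),rad=cv2.minEnclosingCircle(w.astype(np.float32)); a=cv2.contourArea(w.astype(np.float32))
        print(n,b.mean(0).round(1),"circ",round(cx,4),round(cy,4),"D",round(2000*rad,1),"Darea",round(2000*np.sqrt(a/np.pi),1))
red=((H<8)|(H>172))&(S>150)&(V>90)
rep("red",red,.017,(440,240,560,350))
rep("white",(S<60)&(V>120),.017,(450,185,500,220))
rep("grey",(S<60)&(V>60),.025,(365,220,415,270))
rep("plate",(H<20)&(V>50),.011,(353,210,430,280))
rep("blue",(H>100)&(H<130)&(S>120),.045,(420,290,460,320),20)
rep("green",(H>40)&(H<80)&(S>120),.045,(320,270,347,300),20)
rep("yellow",(H>15)&(H<35)&(S>150),.045,(360,130,390,160),20)
o=np.zeros(H.shape,bool);o[110:240,205:345]=((H>4)&(H<16)&(S>180))[110:240,205:345]
for b in blobs(o,2000):
    rc=cv2.minAreaRect(ray(c,b,.085).astype(np.float32)); print("lid",rc)
k=np.zeros(H.shape,bool);k[215:260,235:305]=((V<70))[215:260,235:305]
for b in blobs(k,50): print("dark",b.min(0),b.max(0),cv2.minAreaRect(ray(c,b,.08).astype(np.float32)))
a=cv2.resize(p[110:260,200:350],None,fx=2,fy=2,interpolation=2);b=cv2.resize(p[190:340,430:555],(375,450),interpolation=2)
a=cv2.resize(a,(425,450));cv2.imwrite("pics/crop1.png",np.hstack([a,b])[:,:,::-1])
E
```

```text
cam [0.40175435 0.07014805 1.2957234 ]
red [476.4 330.2] circ 0.2792 -0.3128 D 54.3 Darea 51.4
red [523.9 321.7] circ 0.3026 -0.4294 D 54.5 Darea 51.5
red [505.8 270.2] circ 0.4273 -0.3857 D 38.8 Darea 36.2
white [476.6 202.2] circ 0.595 -0.3128 D 54.3 Darea 51.9
grey [389.8 244.3] circ 0.4834 -0.0966 D 72.5 Darea 69.6
plate [389.2 244.5] circ 0.4838 -0.0968 D 129.4 Darea 125.7
blue [438.2 305.7] circ 0.3372 -0.2117 D 30.4 Darea 25.7
green [337.6 284.5] circ 0.3828 0.0303 D 22.6 Darea 20.6
yellow [376.2 144.6] circ 0.7273 -0.0564 D 34.2 Darea 28.0
dark [235 218] [304 250] ((0.4971218705177307, 0.19768516719341278), (0.16485914587974548, 0.06056273728609085), 83.73603820800781)
```

View pics/crop1.png

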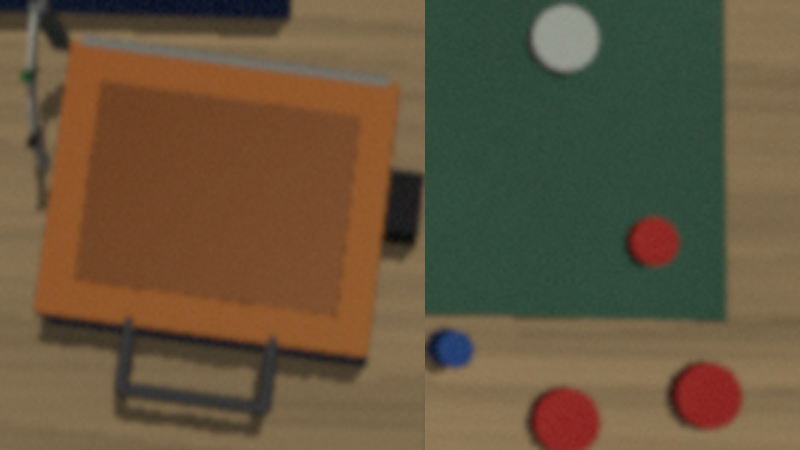

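The red candidates measure: (506,270) D≈39, (476,330) D≈54, (524,322) D≈54. The crop confirms that the one on the mat at (506,270) is the 40 mm disc, and the two on the bench are look-alikes. The crop also shows the lid corners and the handle bar, which runs from (243,240) to (293,246) in the full image. Next is the wrist view over the plate, then over the white disc.

```bash
python3 - <<'E'
from h import *
c=cam("top")
print("handle top",ray(c,[[243.1,240.3],[292.8,246],[268,243.2]],.08).round(4).tolist())
L=ray(c,[[224.7,123.3],[340.1,138.3],[327.8,230],[213.1,214.3]],.085);print("lid",L.round(3).tolist(),np.linalg.norm(L-np.roll(L,-1,0),axis=1))
print(r.tip_extent)
r.reach([.484,-.097,.23],down(np.pi/2))
p,d,c=shot("wrist","w_plate")
st=r.read_state();print(st["time_s"],st["eef_pos"],st["joint_positions"])
np.savez("w1.npz",p=p,d=d,K=c[0],R=c[1],o=c[2])
r.reach([.595,-.3128,.14],down(np.pi/2))
p,d,c=shot("wrist","w_white");np.savez("w2.npz",p=p,d=d,K=c[0],R=c[1],o=c[2])
st=r.read_state();print(st["time_s"],st["eef_pos"],st["joint_positions"])
E
```

```text
handle top [[0.4809, 0.2557], [0.4704, 0.1387], [0.4756, 0.1971]]
lid [[0.759, 0.309], [0.73, 0.033], [0.51, 0.058], [0.54, 0.327]] [0.27709114 0.22116952 0.27158556 0.21938364]
0.025
2.675 [ 0.48413853 -0.09632774  0.23002509] [-3.51903407e-01  2.84593390e-01  1.60725774e+00  1.69952129e-04
  1.24968315e+00 -1.92382125e+00]
3.7417 [ 0.5953706  -0.31148602  0.14123048] [-5.96128054e-01  6.83278753e-01  1.19563989e+00  3.56299932e-04
  1.26154442e+00 -2.16838606e+00]
```

View pics/w_plate.png

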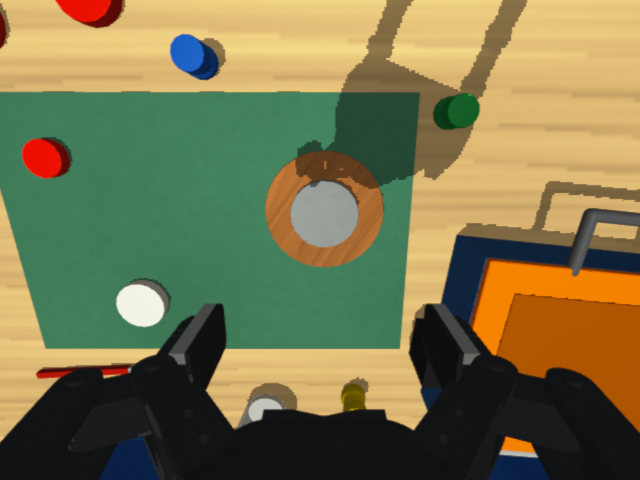

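View pics/w_white.png

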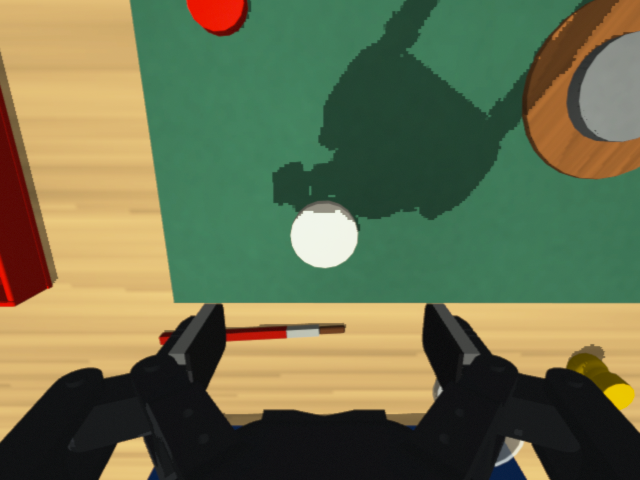

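The wrist-1 view shows the grey tier at (324,213), white at (142,304), red at (45,158) and the handle corner at about (600,215). In wrist-2 white is centred at (324,235). I'll measure the top faces from depth plus colour.

```bash
cat >> h.py <<'E'
def xyz(c,d):
    K,R,o=c; v,u=np.indices(d.shape)
    return np.stack([(u-K[0,2])/K[0,0]*d,(v-K[1,2])/K[1,1]*d,d],-1)@R.T+o
def top(c,p,d,z,xy,rad,sel,tol=.005):
    "fit circle to top face at height z near xy; sel(h,s,v)->mask"
    P=xyz(c,d);hs=cv2.cvtColor(p,cv2.COLOR_RGB2HSV).astype(int)
    m=(d>0)&(abs(P[...,2]-z)<tol)&(np.hypot(P[...,0]-xy[0],P[...,1]-xy[1])<rad)&sel(*np.moveaxis(hs,-1,0))
    b=max(blobs(m,20),key=len);w=ray(c,b,z).astype(np.float32);(cx,cy),R=cv2.minEnclosingCircle(w)
    e=cv2.fitEllipse(w);zz=np.median(P[...,2][m])
    return dict(circ=np.round([cx,cy],4),D=round(2000*R,1),ell=np.round(e[0],4),ax=np.round(np.array(e[1])*1e3,1),z=round(float(zz),4),n=int(m.sum()))
GREY=lambda h,s,v:s<70
RED=lambda h,s,v:((h<8)|(h>172))&(s>150)
E
python3 - <<'E'
from h import *
for f in("w1","w2"):
    q=np.load(f+".npz");p,d,c=q["p"],q["d"],(q["K"],q["R"],q["o"])
    for n,z,xy,s in(("white",.017,(.595,-.313),GREY),("grey",.025,(.4835,-.0967),GREY),("red",.017,(.427,-.386),RED)):
        try: print(f,n,top(c,p,d,z,xy,.05,s))
        except Exception as e: print(f,n,e)
E
```

```text
w1 white {'circ': array([ 0.5957, -0.3102]), 'D': 58.3, 'ell': array([ 0.5962, -0.3102]), 'ax': array([54.5, 56.8]), 'z': 0.0165, 'n': 1659}
w1 grey {'circ': array([ 0.4864, -0.0962]), 'D': 71.9, 'ell': array([ 0.4865, -0.096 ]), 'ax': array([69.8, 70.6]), 'z': 0.0246, 'n': 3530}
w1 red {'circ': array([ 0.43  , -0.3829]), 'D': 42.3, 'ell': array([ 0.4299, -0.3831]), 'ax': array([38.3, 41.2]), 'z': 0.0164, 'n': 1276}
w2 white {'circ': array([ 0.5971, -0.3121]), 'D': 56.2, 'ell': array([ 0.5971, -0.3118]), 'ax': array([54.3, 55. ]), 'z': 0.0166, 'n': 3436}
w2 grey {'circ': array([ 0.4884, -0.1001]), 'D': 72.3, 'ell': array([ 0.4908, -0.1095]), 'ax': array([47.3, 75.3]), 'z': 0.0246, 'n': 5735}
w2 red {'circ': array([ 0.4338, -0.3849]), 'D': 39.4, 'ell': array([ 0.4399, -0.3846]), 'ax': array([20.4, 40.7]), 'z': 0.0164, 'n': 1500}
```

```bash
python3 - <<'E'
from h import *
q=down(np.pi/2);x,y=.5971,-.312
command_gripper(.068,force=20)
r.move_straight([x,y,.05],q,speed=.15)
hit=r.move_straight([x,y,.019],speed=.03,max_force=4)
z=r.read_state()["eef_pos"][2];print("hit",hit,z)
if hit: r.move_straight([x,y,z+.004],speed=.05)
command_gripper(.04,force=20)
s=r.read_state();print(s["time_s"],s["eef_pos"],s["grip_width"],s["grip_force"],s["contact_force"])
zg=s["eef_pos"][2]
r.move_straight([x,y,zg+.06],speed=.12)
s=r.read_state();print(s["time_s"],s["eef_pos"],s["grip_width"],s["contact_force"])
p,d,c=shot("wrist","w_held");np.savez("w3.npz",p=p,d=d,K=c[0],R=c[1],o=c[2])
E
```

```text
hit False 0.01925089475229614
6.3833 [ 0.59711204 -0.31200491  0.01906811] 0.03995244556160557 0.0 [ 0.22246324  0.71040554 -0.11031274]
7.0333 [ 0.59676315 -0.31179186  0.07861631] 0.04009132247778645 [-0.30975005  0.0595496  -0.60707507]
```

View pics/w_held.png

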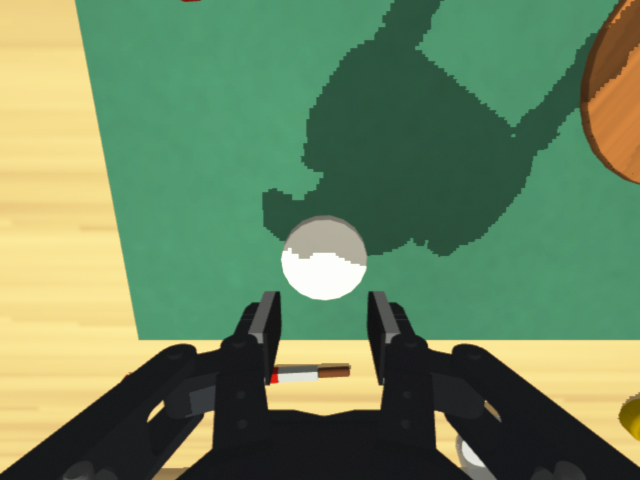

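The fingers closed without holding the disc. It is still at (324,257). I'll check where it is now.

```bash
python3 - <<'E'
from h import *
q=np.load("w3.npz");p,d,c=q["p"],q["d"],(q["K"],q["R"],q["o"])
print(top(c,p,d,.017,(.597,-.312),.06,GREY))
# finger tip: depth pixels of fingers in tool frame
st=r.read_state();Rt=Ro.from_quat(st["eef_rot"]).as_matrix();T=(xyz(c,d)-st["eef_pos"])@Rt
m=(d>0)&(d<.25)&(T[...,2]>-.02)&(abs(T[...,1])<.06)&(T[...,2]<.04)
print("tool z max of fingers",np.percentile(T[...,2][m],[50,90,99,100]), "x range there",np.percentile(T[...,0][m&(T[...,2]>.0)],[0,50,100]), "y",np.percentile(abs(T[...,1][m&(T[...,2]>.0)]),[0,50,100]))
for v in range(290,345,6): print(v,T[v,265].round(4),T[v,385].round(4))
E
```

```text
{'circ': array([ 0.597 , -0.3114]), 'D': 56.3, 'ell': array([ 0.5969, -0.3118]), 'ax': array([54.3, 55.3]), 'z': 0.0166, 'n': 5448}Traceback (most recent call last):
  File "<stdin>", line 7, in <module>
    return _quantile_unchecked(
        a, q, axis, out, overwrite_input, method, keepdims, weights)
    return _ureduce(a,
                    func=_quantile_ureduce_func,
    ...<5 lines>...
                    overwrite_input=overwrite_input,
                    method=method)
    r = func(a, **kwargs)
    result = _quantile(arr,
                       quantiles=q,
    ...<2 lines>...
                       out=out,
                       weights=wgt)
    slices_having_nans = np.isnan(arr[-1, ...])
                                  ~~~^^^^^^^^^
IndexError: index -1 is out of bounds for axis 0 with size 0
```

The disc hasn't moved. From the picture (tips at v≈292, gap 87 px at 40 mm) the fingertips are only about 0 mm ahead of the TCP, not 25 mm, so they passed over the disc. I'll find the true tip height by touching the mat under guard.

```bash
python3 - <<'E'
from h import *
q=down(np.pi/2);x,y=.597,-.312
command_gripper(.068,force=20)
r.move_straight([x,y,.02],q,speed=.15)
hit=r.move_straight([x,y,-.015],speed=.025,max_force=3)
s=r.read_state();z=s["eef_pos"][2];print("hit",hit,z,s["contact_force"],s["time_s"])
if hit:
    r.move_straight([x,y,z+.004],speed=.05)
    command_gripper(.045,force=20)
s=r.read_state();print(s["time_s"],s["eef_pos"],s["grip_width"],s["grip_force"],s["contact_force"])
E
```

```text
hit True -0.005344765421846642 [-0.2442973  -0.31008805  5.89643111] 8.975
9.4833 [ 0.59693367 -0.31196684 -0.00141233] 0.05525229858056415 21.11851394176483 [-0.86103624  0.19147591  1.58384583]
```

Contact came at TCP z = -0.005, so the tips are about 8 mm ahead of the TCP at this opening. The disc is now held at 55 mm width with 21 N. Next I place it.

```bash
python3 - <<'E'
from h import *
q=down(np.pi/2);zg=-.0014;x,y=.486,-.0961
r.move_straight([.597,-.312,zg+.05],q,speed=.15)
r.move_straight([x,y,zg+.05],q,speed=.2)
s=r.read_state();print(s["time_s"],s["grip_width"],s["contact_force"])
r.move_straight([x,y,zg+.027],speed=.1)
hit=r.move_straight([x,y,zg+.020],speed=.02,max_force=2.5)
s=r.read_state();print(hit,s["eef_pos"],s["contact_force"],s["time_s"])
command_gripper(.068,force=20)
r.move_straight([x,y,zg+.125],speed=.2)
p,d,c=shot("wrist","w_placed1")
print(r.read_state()["time_s"],top(c,p,d,.039,(x,y),.04,GREY))
print(top(c,p,d,.011,(x,y),.08,lambda h,s,v:(h<25)&(s>70)))
r.reach([.430,-.384,.12],q)
p,d,c=shot("wrist","w_red")
print(r.read_state()["time_s"],top(c,p,d,.017,(.430,-.384),.04,RED))
E
```

```text
11.3333 0.0552655969318827 [-0.07628433  0.29183933 -0.2539223 ]
True [ 0.48654602 -0.096407    0.02035978] [0.62670466 0.53951297 3.02867253] 12.05
13.05 {'circ': array([ 0.4866, -0.0967]), 'D': 56.2, 'ell': array([ 0.4866, -0.0964]), 'ax': array([54.3, 55. ]), 'z': 0.0385, 'n': 4552}
{'circ': array([ 0.4865, -0.0963]), 'D': 128.9, 'ell': array([ 0.4863, -0.0961]), 'ax': array([127.3, 127.6]), 'z': 0.0106, 'n': 13149}
14.225 {'circ': array([ 0.4293, -0.3858]), 'D': 40.3, 'ell': array([ 0.4294, -0.3856]), 'ax': array([38.1, 39.3]), 'z': 0.0166, 'n': 2025}
```

View pics/w_placed1.png

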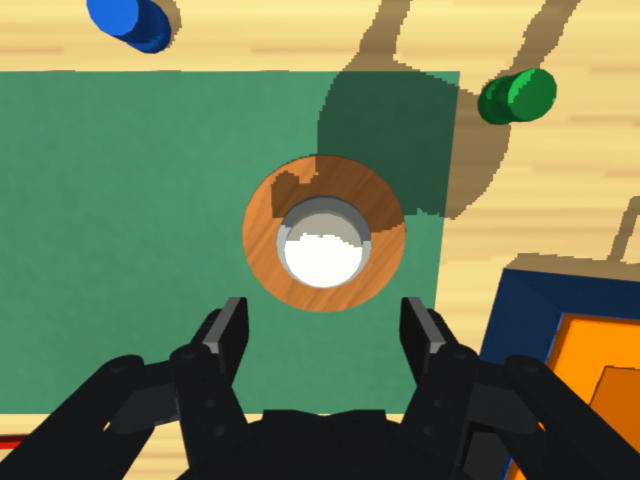

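White lies within about 0.5 mm of the plate centre: (324,247) in the picture, disc (.4866,-.0965), plate (.4864,-.0962). Red measures D 40.3. I'll do the same with red, then look at the handle.

```bash
python3 - <<'E'
from h import *
q=down(np.pi/2);x,y=.4294,-.3857
command_gripper(.052,force=20)
r.move_straight([x,y,.015],q,speed=.15)
hit=r.move_straight([x,y,-.018],speed=.025,max_force=3)
s=r.read_state();z=s["eef_pos"][2];print("hit",hit,z,s["time_s"])
r.move_straight([x,y,z+.004],speed=.05)
command_gripper(.03,force=20)
s=r.read_state();print(s["time_s"],s["eef_pos"],s["grip_width"],s["grip_force"])
if s["grip_width"]>.037:
    zg=s["eef_pos"][2]
    r.move_straight([x,y,zg+.065],q,speed=.15)
    x,y=.4865,-.0964
    r.move_straight([x,y,zg+.065],q,speed=.2)
    r.move_straight([x,y,zg+.041],speed=.1)
    hit=r.move_straight([x,y,zg+.034],speed=.02,max_force=2.5)
    s=r.read_state();print(hit,s["eef_pos"]-[0,0,zg],s["contact_force"],s["grip_width"],s["time_s"])
    command_gripper(.052,force=20)
    r.move_straight([x,y,zg+.14],speed=.2)
    p,d,c=shot("wrist","w_placed2")
    print(r.read_state()["time_s"],top(c,p,d,.053,(x,y),.04,RED))
    print(top(c,p,d,.011,(x,y),.08,lambda h,s,v:(h<25)&(s>70)))
    r.reach([.42,.197,.23],q)
    p,d,c=shot("wrist","w_handle");np.savez("w5.npz",p=p,d=d,K=c[0],R=c[1],o=c[2])
    print(r.read_state()["time_s"])
E
```

```text
hit True -0.0016528930637721394 16.1417
16.65 [ 0.42931817 -0.38566102  0.00228192] 0.03911798994330288 20.09005308151245
True [ 0.48700961 -0.09672744  0.03584967] [-0.14082028 -0.5525846   2.74633237] 0.039260251306773755 19.5833
20.5917 {'circ': array([ 0.4867, -0.0969]), 'D': 40.0, 'ell': array([ 0.4867, -0.0964]), 'ax': array([37.5, 38.8]), 'z': 0.0526, 'n': 2166}
{'circ': array([ 0.4865, -0.0959]), 'D': 128.8, 'ell': array([ 0.4864, -0.096 ]), 'ax': array([127.2, 127.6]), 'z': 0.0106, 'n': 11680}
21.8333
```

View pics/w_handle.png

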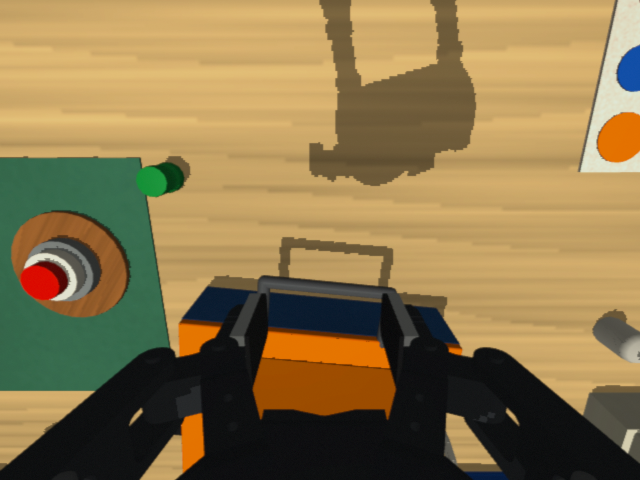

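Red sits within 1 mm of the plate centre. The handle bar is visible in the wrist view from (262,281) to (393,293), and the stack stands at about (45,280). I'll measure the bar from depth and check IK along the lid arc.

```bash
cat > lid.py <<'E'
from h import *
def frame(yaw): return np.array([np.cos(yaw),np.sin(yaw),0]),np.array([-np.sin(yaw),np.cos(yaw),0])
def ori(yaw,a,sgn):
    bx,by=frame(yaw);z=np.sin(a)*bx+np.array([0,0,-np.cos(a)]);x=sgn*by;y=np.cross(z,x)
    return Ro.from_matrix(np.c_[x,y,z]).as_quat()
def bar(H,yaw,th,Lr=.27):
    bx,_=frame(yaw);return np.array(H)+Lr*(1-np.cos(th))*bx+np.array([0,0,Lr*np.sin(th)])
E
python3 - <<'E'
from lid import *
q=np.load("w5.npz");p,d,c=q["p"],q["d"],(q["K"],q["R"],q["o"])
P=xyz(c,d);V=p.max(-1)
m=(d>0)&(abs(P[...,2]-.08)<.012)&(abs(P[...,0]-.478)<.03)&(abs(P[...,1]-.198)<.075)&(V<130)
W=P[m];print(len(W),np.percentile(W[:,2],[5,50,95]))
S=W[abs(W[:,0]-(.478+.105*(W[:,1]-.198)))<.012]
k=np.polyfit(S[:,1],S[:,0],1);print("slope",k,"x@.198",np.polyval(k,.198),"y ext",np.percentile(S[:,1],[0.5,99.5]),"xres",np.std(S[:,0]-np.polyval(k,S[:,1])))
o=(d>0)&(abs(P[...,2]-.085)<.004)&(p[...,0]>150)&(p[...,2]<60)
print("lid pts",o.sum(),[P[o][:,i].min().round(3) for i in(0,1)],[P[o][:,i].max().round(3) for i in(0,1)])
yaw=np.radians(-6);H=[.478,.198,.08]
j0=r.read_state()["joint_positions"]
for sgn in(1,-1):
  for a0,a1 in((30,30),(45,30),(45,15),(60,30),(60,60)):
    out=[]
    for t in(0,20,40,60):
        a=np.radians(a0+(a1-a0)*t/60);Q=ori(yaw,a,sgn);b=bar(H,yaw,np.radians(t))
        z=Ro.from_quat(Q).as_matrix()[:,2]
        for g in (.008,-.06): 
            s=r.solve_ik(b+g*z,Q); out.append(None if s is None else np.round(s,2).tolist()) if (g>0 or t==0) else None
    print(sgn,a0,a1,out)
E
```

```text
1778 [0.07985457 0.08437663 0.0861199 ]
slope [0.08243311 0.46194319] x@.198 0.4782649497818669 y ext [0.13388493 0.26164367] xres 0.003480532768091895
lid pts 11200 [np.float64(0.516), np.float64(0.036)] [np.float64(0.705), np.float64(0.332)]
1 30 30 [None, [0.43, 0.26, 2.13, -0.73, 0.39, 1.17], [0.36, 0.26, 1.99, -0.52, 0.47, 0.89], [0.32, 0.21, 1.78, -0.33, 0.69, 0.63], [0.26, 0.27, 1.53, -0.24, 0.86, 0.47]]
1 45 30 [[0.47, 0.5, 2.28, 4.06, 0.51, 2.73], None, None, [0.34, 0.2, 1.85, -0.46, 0.58, 0.77], [0.26, 0.27, 1.53, -0.24, 0.86, 0.47]]
1 45 15 [[0.47, 0.5, 2.28, 4.06, 0.51, 2.73], None, [0.39, 0.25, 2.05, -0.79, 0.39, 1.17], [0.29, 0.24, 1.71, -0.23, 0.8, 0.53], [0.21, 0.38, 1.29, -0.09, 1.23, 0.33]]
1 60 30 [[0.56, 0.68, 2.38, 3.84, 0.99, 3.09], [0.7, 0.57, 2.46, 4.0, 0.97, 3.04], None, [0.36, 0.19, 1.91, -0.66, 0.49, 0.97], [0.26, 0.27, 1.53, -0.24, 0.86, 0.47]]
1 60 60 [[0.56, 0.68, 2.38, 3.84, 0.99, 3.09], [0.7, 0.57, 2.46, 4.0, 0.97, 3.04], [0.53, 0.4, 2.31, 4.02, 0.73, 2.76], None, None]
-1 30 30 [None, [0.43, 0.26, 2.13, -0.73, 0.39, -1.97], [0.36, 0.26, 1.99, -0.52, 0.47, -2.25], [0.32, 0.21, 1.78, -0.33, 0.69, -2.52], [0.26, 0.27, 1.53, -0.24, 0.86, -2.67]]
-1 45 30 [[0.47, 0.5, 2.28, 4.06, 0.51, -0.41], None, None, [0.34, 0.2, 1.85, -0.46, 0.58, -2.38], [0.26, 0.27, 1.53, -0.24, 0.86, -2.67]]
-1 45 15 [[0.47, 0.5, 2.28, 4.06, 0.51, -0.41], None, [0.39, 0.25, 2.05, -0.79, 0.39, -1.97], [0.29, 0.24, 1.71, -0.23, 0.8, -2.61], [0.21, 0.38, 1.29, -0.09, 1.23, -2.81]]
-1 60 30 [[0.56, 0.68, 2.38, 3.84, 0.99, -0.05], [0.7, 0.57, 2.46, 4.0, 0.97, -0.1], None, [0.36, 0.19, 1.91, -0.66, 0.49, -2.17], [0.26, 0.27, 1.53, -0.24, 0.86, -2.67]]
-1 60 60 [[0.56, 0.68, 2.38, 3.84, 0.99, -0.05], [0.7, 0.57, 2.46, 4.0, 0.97, -0.1], [0.53, 0.4, 2.31, 4.02, 0.73, -0.38], None, None]
```

The bar is at (.478,.198,.080), with slope about -5.5° and height matching the description. A vertical grip works along the whole arc, and the tilted ones run near joint limits. I grasp vertically with the fingers closing across the bar.

```bash
python3 - <<'E'
from lid import *
yaw=np.radians(-5.5);H=np.array([.478,.198,.08]);Q=ori(yaw,0,1)
for t in range(0,61,10):
    s=r.solve_ik(bar(H,yaw,np.radians(t))-[0,0,.008],Q); print(t,None if s is None else np.round(s,2))
command_gripper(.036,force=40)
r.reach(H+[0,0,.05],Q)
hit=r.move_straight(H-[0,0,.008],Q,speed=.06,max_force=5)
s=r.read_state();print(hit,s["eef_pos"],s["contact_force"],s["time_s"])
if not hit:
    command_gripper(.0,force=40)
    s=r.read_state();print(s["grip_width"],s["grip_force"],s["contact_force"],s["eef_pos"],s["time_s"])
shot("wrist","w_grip")
E
```

```text
0 [ 0.24  0.51  1.75 -0.    0.88  0.34]
10 [ 0.24  0.45  1.69 -0.    1.    0.34]
20 [ 0.23  0.42  1.6  -0.    1.12  0.33]
30 [ 0.22  0.41  1.49 -0.    1.24  0.32]
40 [ 0.21  0.42  1.36 -0.    1.36  0.3 ]
50 [ 0.19  0.46  1.2  -0.    1.48  0.29]
60 [ 0.17  0.53  1.03 -0.    1.59  0.27]
False [0.47829153 0.19809946 0.07234887] [-0.05584857  0.45474114 -0.62403441] 24.7
0.010287690783865298 40.04144310951233 [ 4.68286446 -1.20990297  0.6787517 ] [0.47939725 0.19799722 0.07260904] 25.0417
```

View pics/w_grip.png

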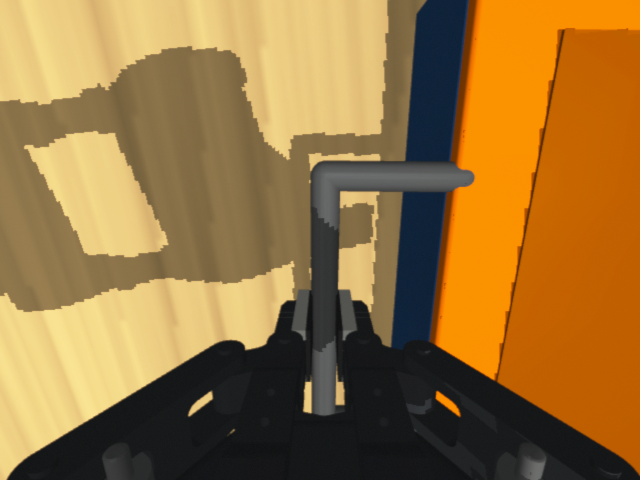

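The bar is gripped: width 10.3 mm, 40 N, and the pads straddle it at (324,320). Next I lift along the arc in small steps with a small force correction in x.

```bash
python3 - <<'E'
from lid import *
yaw=np.radians(-5.5);Q=ori(yaw,0,1);bx,_=frame(yaw);H=np.array([.4794,.198,.0724]);off=0.
for t in range(5,61,5):
    r.move_straight(bar(H,yaw,np.radians(t))+off*bx,Q,speed=.09)
    s=r.read_state();F=s["contact_force"];off+=np.clip(.00015*(F@bx),-.0015,.0015)
    print(t,F.round(1),"off",round(off,4),s["eef_pos"].round(4),round(s["grip_width"],4),round(s["grip_force"],1),round(s["time_s"],1))
    if np.linalg.norm(F)>40 or s["grip_width"]<.008: print("STOP");break
p,d,c=shot("scene","s_end");np.savez("s_end.npz",p=p,d=d)
p,d,c=shot("top","t_end");np.savez("t_end.npz",p=p,d=d)
E
python3 - <<'E'
import cv2
a=cv2.imread("pics/s_end.png")[150:350,180:500]
cv2.imwrite("pics/crop2.png",cv2.resize(a,(800,500),interpolation=2))
E
```

```text
5 [ 2.7  0.1 -3. ] off 0.0004 [0.4803 0.1979 0.0957] 0.0101 39.6 25.5
10 [ 0.7  0.3 -1.3] off 0.0005 [0.4832 0.1976 0.1187] 0.01 39.2 25.9
15 [-3.1  1.  -1.2] off 0.0 [0.4881 0.1971 0.1418] 0.0103 39.1 26.3
20 [-5.3  0.5 -0.7] off -0.0008 [0.4949 0.1964 0.1647] 0.01 39.1 26.7
25 [-4.6  0.6 -0.5] off -0.0015 [0.5036 0.1955 0.1869] 0.01 39.1 27.1
30 [-5.5 -0.8  0.8] off -0.0023 [0.514  0.1944 0.208 ] 0.0099 39.0 27.6
35 [-4.6 -1.4  0.9] off -0.0029 [0.5261 0.1932 0.2279] 0.0101 39.0 28.0
40 [-5.9 -3.   1. ] off -0.0038 [0.5396 0.1918 0.2467] 0.0098 39.0 28.4
45 [-6.  -3.1  2.7] off -0.0046 [0.5547 0.1902 0.2642] 0.0101 39.0 28.8
50 [-6.2 -3.9  4.3] off -0.0055 [0.5711 0.1885 0.2804] 0.0099 39.1 29.2
55 [-6.5 -4.1  6.5] off -0.0064 [0.589  0.1867 0.2953] 0.0099 39.2 29.6
60 [-6.7 -4.9  8.1] off -0.0074 [0.6079 0.1847 0.3085] 0.0097 39.3 30.0
```

View pics/crop2.png

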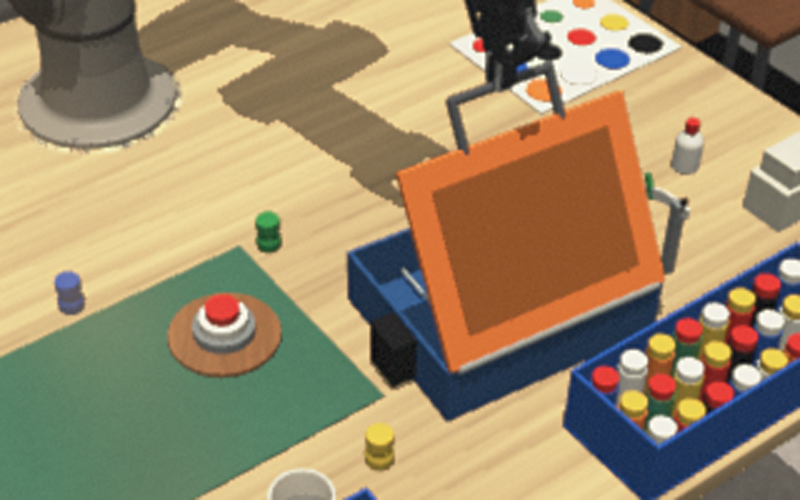

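The crop shows the lid raised, edge near the green tick at (650,183), and the stack intact at (224,322). I'll check the angle by fitting a plane to the lid's depth, and check the stack.

```bash
python3 - <<'E'
from lid import *
for f,n in(("s_end","scene"),("t_end","top")):
    q=np.load(f+".npz");p,d=q["p"],q["d"];P=xyz(cam(n),d);h=cv2.cvtColor(p,cv2.COLOR_RGB2HSV).astype(int)
    m=(d>0)&(h[...,0]>4)&(h[...,0]<17)&(h[...,1]>150)&(P[...,2]>.11)&(P[...,2]<.32)&(abs(P[...,1]-.17)<.15)&(abs(P[...,0]-.68)<.12)
    W=P[m];
    if len(W)<200: print(n,len(W));continue
    u=np.linalg.svd(W-W.mean(0),full_matrices=False)[2][2];u*=np.sign(u[2]);print(n,len(W),"normal",u.round(3),"angle",np.degrees(np.arccos(u[2])))
q=np.load("t_end.npz");c=cam("top")
for nm,z,sel in(("red",.053,RED),("plate",.011,lambda h,s,v:(h<20)&(s>70)&(v>50))):
    print(nm,top(c,q["p"],q["d"],z,(.484,-.0965),.075,sel))
s=r.read_state();print(s["contact_force"],s["grip_width"],s["grip_force"],s["time_s"])
E
```

```text
scene 6571 normal [ 0.844 -0.089  0.528] angle 58.10990390515992
top 1461 normal [ 0.84  -0.093  0.535] angle 57.646850424739846
red {'circ': array([ 0.4838, -0.0968]), 'D': 34.6, 'ell': array([ 0.484 , -0.0964]), 'ax': array([30.5, 33.3]), 'z': 0.0525, 'n': 152}
plate {'circ': array([ 0.4835, -0.0966]), 'D': 128.9, 'ell': array([ 0.4836, -0.0966]), 'ax': array([125. , 125.9]), 'z': 0.0103, 'n': 1288}
[-6.66188937 -4.41761124  7.48088315] 0.009932162886295786 39.31054651737213 30.0833
```

```bash
python3 - <<'E'
from lid import *
yaw=np.radians(-5.5);Q=ori(yaw,0,1);bx,_=frame(yaw)
b=r.read_state()["eef_pos"]
r.move_straight(b+.0065*bx+[0,0,.0062],Q,speed=.05)
r.hold(.4)
p,d,c=shot("scene","s_end2");P=xyz(c,d);h=cv2.cvtColor(p,cv2.COLOR_RGB2HSV).astype(int)
m=(d>0)&(h[...,0]>4)&(h[...,0]<17)&(h[...,1]>150)&(P[...,2]>.11)&(P[...,2]<.32)&(abs(P[...,1]-.17)<.15)&(abs(P[...,0]-.68)<.12)
W=P[m];u=np.linalg.svd(W-W.mean(0),full_matrices=False)[2][2];ang=np.degrees(np.arccos(abs(u[2])))
s=r.read_state();print(ang,s["contact_force"],s["grip_width"],s["grip_force"],s["time_s"])
if abs(ang-60)<2.5 and s["grip_force"]>20: print(r.finish_job())
E
```

```text
59.90937575128512 [  6.06535125  -1.06736482 -12.01050826] 0.009565112344171829 39.31370794773102 30.9
the job is handed in; nothing more can be done
None
```

The job is handed in at about 31 s of the 61 s allowed: the white and red discs lie flat within about 1 mm of the plate centre, and the gripper was holding the lid at a measured 59.9° when I handed it in; the judge's verdict was not returned.

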